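# Open the square jar in its brace and hold the cap above it

## Robot

A 6-joint arm with a two-finger parallel gripper is mounted at the origin on a cart in front of the work surface, level with it; the furniture and walls round the work are solid. World frame = base frame: x ahead of the robot, y to its left, z up, the work surface at z = 0. Lengths are in mm, angles in degrees, forces in N, time in s.
With the tool pointing down it reaches from about 350 to 850 mm from the base axis. Payload 8.1 kg.
Tool frame: the origin (TCP) lies between the finger pads; the fingertips stand 22 mm ahead of it and the grasp point (between the pads) lies 3 mm ahead of it; z points along the fingers, y is the line along which they close (so a half turn about z gives the same grasp; the last joint's range is limited). The gripper opens to 85 mm and grips with 20 to 120 N. Pads are 22 mm wide; open, the fingers measure 114 mm over their backs; the gripper's body (76 mm by 85 mm) begins 54 mm behind the grasp point. The pads swing forward as they close: fully open they stand 13 mm farther back than shut.
Start: joints at [-78.06, 7.471, 85.268, -0, 87.261, -4.893], TCP at [173.775, -574.289, 253.292] pointing down, gripper open.
Joint ranges: [-169.43, 169.43], [-51.17, 129.36], [1.28, 143.12], [-76.62, 256.62], [0, 156.53], [-152.29, 152.29]. Speed limits (degrees/s): [136.94, 136.94, 159.86, 180, 180, 180].

## Interface

Orientations are given as [roll, pitch, yaw] about the fixed x, y, z axes, in that order (R = Rz(yaw) Ry(pitch) Rx(roll)).
In Python, from bench import sense, snapshot, calibration, hand_in gives the robot as it stands.
- The arm moves only by the shell command python3 -m crank 'ROWS' [FORCE]. ROWS is JSON, a list of rows, each a list of 5 numbers: the shift along the tool's x, y, z in cm, then the turn about the tool's z in rad, then the finger opening in cm, from 0 to 8.54. A call has 1 to 20 rows; each row is the pose to reach, as a shift and turn from the pose commanded when the call began, along the tool's axes at that moment; what a row does not reach only later rows make up. A row lasts 1/10 s, in which the tool goes at most 50 mm and 8.59 degrees, less where a joint would pass 70% of its speed; a pose out of reach is approached as far as the arm can. A call with a gripper value outside its range is refused whole. The fingers move at their own pace and stop on an object; FORCE is the grip in N (left out, the last holds). Time passes only in rows, so rows that repeat a pose let the fingers close. It gives the time, the measured TCP pose, the force, the opening and the grip force at its end, in the units of the state.
- sense(): the state, without advancing time (a new reading comes with each control period).
- snapshot(name): name is "scene" or "side" or "wrist"; returns (picture, depth): 384x512x3 uint8, red, green, blue; 384x512 float32, mm along the optical axis (not along the pixel's ray), 0 where there is no reading.
- calibration(name): a dict with "fovy" (degrees; the focal length in pixels is half the picture's height over the tangent of half this angle, whatever the lens; pixels are square), "cx", "cy" (the principal point, pixels), "rvec" (rotation vector, rad) and "tvec" (3), from world to camera coordinates, as OpenCV has them; the wrist camera has in their place "tool_from_camera" (4x4, takes a point from camera to tool coordinates, whose origin is the TCP and whose axes are the flange's). Camera axes: x right, y down, z forward; pixel columns grow to the right and rows downward; lengths in mm; the calibration is good to about 2 mm. A picture is of the moment at which its call begins: read the wrist's pose just before it. calibration takes no time and is no camera call.
- hand_in(): hands the job in; it is judged then, once.
The state is a dict: "time": time; "joint_pos": joint angles; "qd": joint speeds; "joint_efforts": joint torques, N m; "tool_pos": TCP position; "tcp_rot": TCP orientation; "ft_force": force on the tool from outside, world axes, zero at the start; "wrist_torque": the same for the moment, N m; "finger_gap": finger opening in mm; "grip_force": force on a finger pad.
Only numpy, scipy, OpenCV 4.12 (cv2) and the standard library are available. Lean on these libraries where they do the work, as an engineer would, in place of code of your own. Each camera call takes 0.05 s, during which the arm holds its last target. There are 200 camera calls.

## Task

Stand the square stoneware jar upright and fully down in the square well of the wooden brace, so that it cannot turn, then unscrew its tight cap there (anticlockwise seen from above), stop turning once the thread lets go, and lift the cap straight up off the jar. Finish while still holding the cap: level, still, one to two centimetres clear above the open mouth, with the jar staying fully seated in the brace. Leave the spice jar, the salt shaker and the white mug where they stand.

Things in the scene. Friction and masses are not known exactly. Their poses are not given: they have to be found in the camera images.
- jar_mid (a point): Square white stoneware jar, about 0.3 kg: body 50 x 50 mm, 70 mm tall, its foot tapered to 44 mm over the lowest 6 mm; above it a round neck 44 mm in diameter; 107 mm tall with its cap on. Point on its axis, 50 mm above its underside; z up, x and y square to the flat sides. A dark tick on the +x side marks the cap's tight position. Best carried by its cap: a grip on the body has the cap in the way above.
- jar_mouth (a point): Centre of the jar's rim, 100 mm above its underside; axes as the jar. A sprung seal under the cap's roof presses on the rim with about 8 N: it makes the cap tight (about 0.2 to 0.5 N m) and pushes it up when the threads let go.
- cap_mid (a point): Round ribbed steel screw cap on the jar, 60 mm in diameter, 24 mm tall, about 0.07 kg. Point on its axis half-way up, 12 mm above the skirt's lower edge; z up, x towards its dark pointer rib. Screwed on, it is about 5 mm below the rim; the skirt is clear of the mouth when this point is over 12 mm above the rim.
- cap_mark (a point): Pointer rib on the cap's outside, 30 mm from the axis along the cap's +x, half-way up. It points along the jar's +x at the tight stop and starts 4 to 20 deg anticlockwise (from above) of that; the two short threads, rising 1.5 mm, let go at 65 deg anticlockwise from the stop; at 155 deg the lugs would meet the next threads.
- brace_well (a point): Centre of the floor of the square well in the wooden brace, a fixed oak block 96 x 96 mm, 28 mm high. The well is 53 x 53 mm, 22 mm deep, square-edged, its floor 6 mm above the worktop; x and y along its sides. The jar fits at any of four quarter turns, with about 1.5 mm of play each side.
- spice_jar: Bystander: round spice jar, 47 mm in diameter, 98 mm tall; origin at the centre of its underside.
- salt_shaker: Bystander: salt shaker, 44 mm in diameter, 90 mm tall; origin at the centre of its underside.
- mug: Bystander: white mug, 78 x 114 x 100 mm; origin at the centre of its underside.
There are look-alikes about, which are no part of the job. What is meant by the part that bears cap_mid is not orange, and is the larger of those in its own colour.

How it is judged (in metres and radians):
On the way, in this order (a step that is already met when the one before it is completed fails the run):
1. the jar stands upright, fully down in the brace's well, its cap still on (z of jar_mid in the frame of brace_well below 0.0535 m and horizontal distance between jar_mid and brace_well below 0.005 m and angle between jar_mid's own z axis and vertical below 0.08 rad and z of cap_mid in the frame of jar_mouth below 0.002 m), for 0.2 s.
2. the cap is turned past the end of its thread on the seated jar (z of jar_mid in the frame of brace_well below 0.0535 m and horizontal distance between jar_mid and brace_well below 0.005 m and angle between jar_mid's own z axis and vertical below 0.08 rad and x of cap_mark in the frame of jar_mouth below 0.0145 m and z of cap_mid in the frame of jar_mouth below 0.01 m), for 0.1 s.
At the end, for the whole second after the job is handed in: The jar is upright and fully down in the well (within 3.5 mm of its floor and 5 mm of its centre, 0.08 rad). The cap is gripped by the fingers (over 2 N), touches nothing of the jar, is still and level (0.15 rad), its axis within 12 mm of the mouth's, its lower edge 2 to 33 mm above the rim (z of jar_mid in the frame of brace_well below 0.0535 m and horizontal distance between jar_mid and brace_well below 0.005 m and angle between jar_mid's own z axis and vertical below 0.08 rad and z of cap_mid in the frame of jar_mouth between 0.014 and 0.045 m and horizontal distance between cap_mid and jar_mouth below 0.012 m and angle between cap_mid's own z axis and vertical below 0.15 rad and contact force between cap and the fingers above 2 N and contact force between cap and jar below 0.1 N and linear speed of cap below 0.03 m/s); the arm keeps its last pose, push and grip.
It fails at once if the cap is turned on more than 80 deg past the point where the thread lets go (145 deg from the tight stop) while still on the neck (x of cap_mark in the frame of jar_mouth below -0.0246 m and z of cap_mid in the frame of jar_mouth below 0.008 m).
It fails at once if the jar is tipped over (angle between jar_mid's own z axis and vertical above 0.6 rad).
It fails at once if the spice jar, salt shaker or mug is disturbed by more than 30 mm (distance of any of spice_jar, salt_shaker, mug from where it was at the start of the episode above 0.03 m).
It also fails if it takes over 48 s, if anything falls off the work surface, if the arm or the gripper's body presses on something with over 40 N, if the wrist force passes 120 N, or if a joint passes its speed limit or range.

## Working session

There is one attempt and no reset: what is moved stays moved. The work goes in short steps, Python scripts to look and compute and a shell command to move; the robot and the scene stay as the last step left them, time stands still between calls to the robot, and variables do not carry over. Pictures are saved under pics/ and viewed, at most 10 in all, crops included, and the job is handed in when it is done.

```bash
ls; mkdir -p pics
cat > h.py <<'E'
import numpy as np,cv2
from bench import sense,snapshot,calibration,hand_in
from scipy.spatial.transform import Rotation as R
def save(n,p): cv2.imwrite('pics/'+n+'.png',p[:,:,::-1])
def cloud(name,d,state=None):
    c=calibration(name);h,w=d.shape
    f=h/2/np.tan(np.radians(c['fovy'])/2)
    u,v=np.meshgrid(np.arange(w),np.arange(h))
    P=np.stack([(u-c['cx'])/f*d,(v-c['cy'])/f*d,d],-1).reshape(-1,3)
    if name=='wrist':
        T=np.array(c['tool_from_camera']);P=P@T[:3,:3].T+T[:3,3]
        P=P@R.from_euler('xyz',state['tcp_rot'],degrees=True).as_matrix().T+np.array(state['tool_pos'])
    else:
        Q=cv2.Rodrigues(np.array(c['rvec'],float))[0];P=(P-np.array(c['tvec']).ravel())@Q
    P=P.reshape(h,w,3);P[d<=0]=np.nan
    return P
E
python3 - <<'E'
from h import *
print(sense())
for n in('scene','side'):
    p,d=snapshot(n);save(n,p);np.save(n,d);print(calibration(n))
print(calibration('wrist'))
E
```

```text
pics
{'time': 0.0, 'joint_pos': array([-7.80591387e+01,  7.51699569e+00,  8.53309033e+01,  1.48265245e-03,
        8.72628372e+01, -4.89218416e+00]), 'qd': array([-0.00818947,  0.05363819, -0.02935105,  0.03275614,  0.04152427,
        0.03886843]), 'joint_efforts': array([-1.54843110e-03, -5.69395351e+01, -5.00555027e+01, -2.14769066e-04,
        1.45431870e-02,  6.20740046e-07]), 'tool_pos': array([ 173.67902536, -573.75984256,  252.20917074]), 'tcp_rot': array([-1.79889794e+02, -1.09191102e-02,  1.68329628e+01]), 'ft_force': array([-0.13659846,  0.39431302,  0.34402113]), 'wrist_torque': array([0.00940772, 0.04889063, 0.03197306]), 'grip_force': 0.0, 'finger_gap': 85.18060694408868}
{'fovy': 53.53058453994753, 'cx': 250.27437982428495, 'cy': 190.7869280160544, 'rvec': array([ 1.25483565, -2.14235615,  1.01726064]), 'tvec': array([370.92453545, 399.07385985, 503.67028186])}
{'fovy': 45.18382364680098, 'cx': 250.15458326382625, 'cy': 194.0135667097638, 'rvec': array([ 2.18296361, -0.05144556,  0.05270723]), 'tvec': array([-617.48000906,  124.07092433, 1053.4390113 ])}
{'fovy': 59.67753825702785, 'cx': 259.53240648542373, 'cy': 188.93476546448807, 'tool_from_camera': array([[ 3.09360371e-04, -9.53949821e-01, -2.99966070e-01,
         7.68510558e+01],
       [ 9.99999646e-01,  6.02653760e-05,  8.39662022e-04,
        -6.13818428e-01],
       [-7.82917868e-04, -2.99966223e-01,  9.53949502e-01,
        -1.21690689e+02],
       [ 0.00000000e+00,  0.00000000e+00,  0.00000000e+00,
         1.00000000e+00]])}
```

View pics/scene.png

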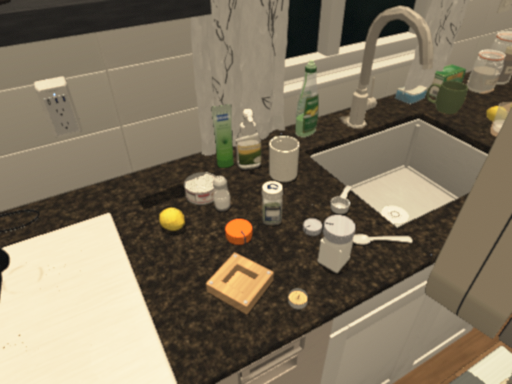

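View pics/side.png

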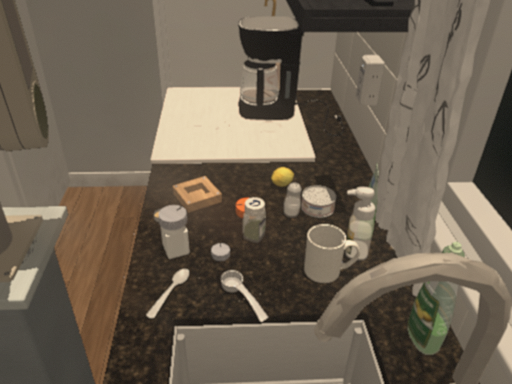

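The scene picture shows the capped jar at (337,243), the brace at (240,281), the spice jar at (272,202), the salt shaker at (221,193) and the mug at (284,158). In the side picture the jar is at (174,232) and the brace at (197,193). The orange lid and the small grey lid are look-alikes.

Run:
```python
from h import *
for n,px in(('scene',dict(captop=(338,226),jarbody=(330,255),wellfloor=(240,281),brT=(240,262),brL=(212,284),brR=(268,270),brB=(247,300),spice=(272,186),salt=(221,182),mug=(284,143))),('side',dict(captop=(172,212),brace=(197,195),spice=(255,203)))):
    P=cloud(n,np.load(n+'.npy'))
    for k,(u,v) in px.items(): print(n,k,np.nanmedian(P[v-1:v+2,u-1:u+2].reshape(-1,3),0).round(0))
P=cloud('scene',np.load('scene.npy'))
def fit(name,zlo,zhi,c,r):
    m=(P[...,2]>zlo)&(P[...,2]<zhi)&(np.hypot(P[...,0]-c[0],P[...,1]-c[1])<r)
    q=P[m][:,:2].astype(np.float32);rc=cv2.minAreaRect(q);print(name,len(q),rc,np.median(P[m][:,2]))
w=lambda u,v:P[v,u,:2]
fit('cap',95,125,w(338,226),70); fit('brace',22,36,w(240,262),140)
```

```text
scene captop [442. -19. 108.]
scene jarbody [434.  -2.  43.]
scene wellfloor [492. 177.   7.]
scene brT [519. 161.  29.]
scene brL [497. 235.  28.]
scene brR [473. 122.  28.]
scene brB [431. 193.  28.]
scene spice [627.  19.  98.]
scene salt [718. 106.  84.]
scene mug [ 799. -124.   79.]
side captop [446. -20. 108.]
side brace [487. 188.   6.]
side spice [629.  17. 100.]
cap 652 ((443.6279602050781, -22.47016143798828), (60.06182861328125, 59.3985710144043), 89.51018524169922) 107.995911578026
brace 1868 ((526.4191284179688, 145.33387756347656), (125.49258422851562, 235.87474060058594), 50.34714126586914) 27.588456527326002
```

Run:
```python
from h import *
for n in('scene','side'):
    P=cloud(n,np.load(n+'.npy')).reshape(-1,3)
    m=(P[:,2]>115)&(P[:,0]<720)&(P[:,0]>0)&(abs(P[:,1])<750)
    H,xe,ye=np.histogram2d(P[m,0],P[m,1],bins=[np.arange(0,721,80),np.arange(-750,751,100)])
    print(n);print(H.astype(int))
P=cloud('scene',np.load('scene.npy'))
# brace top
m=(P[...,2]>22)&(P[...,2]<36)&(np.hypot(P[...,0]-482,P[...,1]-178)<75)
print(cv2.minAreaRect(P[m][:,:2].astype(np.float32)))
# jar body at 20..68
m=(P[...,2]>15)&(P[...,2]<66)&(np.hypot(P[...,0]-444,P[...,1]+22)<45)
q=P[m];print(len(q),cv2.minAreaRect(q[:,:2].astype(np.float32)))
a=np.radians(17);s=sense();d=np.array([444,-22])-s['tool_pos'][:2]
print(d@[np.cos(a),np.sin(a)],d@[np.sin(a),-np.cos(a)])
```

```text
scene
[[   0    0    0    0    0    0    0    0    0    0    0    0    0    0
     0]
 [   0    0    0    0    0    0    0    3 5846    0    0    0    0    0
     0]
 [   0    0    0    0    0    0    0    0 5126    0    0    0    0    0
     0]
 [   0    0    0    0    0    0    0    0    0    0    0    0    0    0
     0]
 [   0    0    0    0    0    0    0    0    0    0    0    0    0    0
     0]
 [   0    0    0    0    0    0    0    0    0    0    0    0    0    0
     0]
 [   0    0    0    0    0    0    0    0    0    0    0    0    0    0
     0]
 [   0    0    0    0    0    0    0    0    0    0    0    0    0    0
     0]
 [   0    0  580    0    0    0    0    0  442 1360 2070 1922    0   88
     0]]
side
[[   0    0    0    0    0    0    0    0    0    0    0    0    0    0
     0]
 [   0    0    0    0    0    0    0  277    0    0    0    0    0    0
     0]
 [   0    0    0    0    0    0   65 4484  504    0    0    0    0    0
     0]
 [   0    0    0    0    0    0    0    0    0    0    0    0    0    0
     0]
 [   0    0    0    0    0    0    0    0    0    0    0    0    0    0
     0]
 [   0    0    0    0    0    0    0    0    0    0    0    0    0    0
     0]
 [   0    0    0    0    0    0    0    0    0    0    0    0    0    0
     0]
 [   0    0    0    0    0    0    0    0    0    0    0    0    0  221
   156]
 [   0    0 2155    0    0    0    0    0  126  136   48    1    0 1682
   276]]
((484.9732360839844, 179.60440063476562), (98.06727600097656, 97.77322387695312), 26.998321533203125)
523 ((429.43023681640625, -15.815143585205078), (66.81085205078125, 34.563106536865234), 62.28303909301758)
419.8567349797815 -448.6750160061071
```

Run:
```python
from h import *
for n in('scene','side'):
    P=cloud(n,np.load(n+'.npy'))
    m=(P[...,2]>115)&(P[...,0]<300)&(P[...,0]>0)&(abs(P[...,1])<250)
    q=P[m];v,u=np.nonzero(m);print(n,u.min(),u.max(),v.min(),v.max(),q.min(0).round(),q.max(0).round(),np.percentile(q,[5,25,50,75,95],axis=0).round())
```

```text
scene 425 511 107 347 [ 98.  13. 252.] [187. 110. 497.] [[116.  86. 296.]
 [140.  91. 331.]
 [158.  95. 368.]
 [172.  99. 411.]
 [182. 105. 462.]]
side 0 48 0 151 [126. -53. 250.] [217. 108. 544.] [[160. -47. 278.]
 [188. -41. 326.]
 [199. -32. 382.]
 [208.   2. 447.]
 [213.  69. 513.]]
```

```bash
python3 -m crank '[[3,-3.2,0,0,8.5],[6,-6.4,0,0,8.5],[9,-9.6,0,0,8.5],[12,-12.8,0,0,8.5],[12,-12.8,0,0,8.5]]'
python3 - <<'E'
from h import *
print(sense()['joint_pos'].round(1))
for n in('scene','side'):
    p,d=snapshot(n)
    P=cloud(n,d)
    m=(P[...,2]>115)&(P[...,0]<700)&(abs(P[...,1])<450)&(P[...,0]>0)
    q=P[m];print(n,q.min(0).round(),q.max(0).round(),np.percentile(q,[5,25,50,75,95],axis=0).round())
E
```

```text
time: 0.6
tool_pos: [253.4, -413.1, 252.7]
tcp_rot: [-179.9, -0.1, 17.0]
ft_force: [-0.7, -1.0, 0.6]
finger_gap: 85.3
grip_force: 0.0
[-6.460e+01 -1.060e+01  1.031e+02  1.000e-01  8.760e+01  8.400e+00]
scene [ 83.  38. 265.] [206. 181. 527.] [[ 97. 119. 300.]
 [116. 138. 343.]
 [128. 150. 394.]
 [137. 162. 447.]
 [158. 174. 499.]]
side [116. -12. 256.] [212.  81. 525.] [[146.  -4. 278.]
 [166.   9. 324.]
 [179.  21. 374.]
 [192.  34. 435.]
 [204.  49. 501.]]
```

```bash
python3 -m crank '[[3.3,-3.5,0,0,8.5],[6.6,-7,0,0,8.5],[9.9,-10.5,0.3,0,8.5],[13.2,-14,0.6,0,8.5],[16.5,-17.5,0.9,0,8.5],[19.8,-21,1.2,0,8.5],[23.1,-24.5,1.4,0,8.5],[26.4,-28,1.4,0,8.5],[30,-31.8,1.4,0,8.5],[30,-31.8,1.4,0,8.5],[30,-31.8,1.4,0,8.5]]'
python3 - <<'E'
from h import *
s=sense();p,d=snapshot('wrist');save('w1',p);np.save('w1',d);print(s['joint_pos'].round(1),s['tool_pos'],s['tcp_rot'])
P=cloud('wrist',d,s);np.save('w1P',P)
m=(P[...,2]>100)&(P[...,2]<118)&(np.hypot(P[...,0]-444,P[...,1]+22)<60);q=P[m]
print(cv2.minAreaRect(q[:,:2].astype(np.float32)),np.median(q[:,2]))
E
```

```text
time: 1.8
tool_pos: [447.2, -25.4, 239.0]
tcp_rot: [180.0, 0.1, 17.0]
ft_force: [-0.7, -0.1, -0.4]
finger_gap: 85.1
grip_force: 0.0
[ -9.8 -16.4 109.4  -0.   87.1  63.2] [447.18581913 -25.43264735 239.0091982 ] [1.79994725e+02 5.48069307e-02 1.69671155e+01]
((445.9796447753906, -21.661243438720703), (59.814598083496094, 59.573062896728516), 77.57011413574219) 108.97105877384419
```

View pics/w1.png

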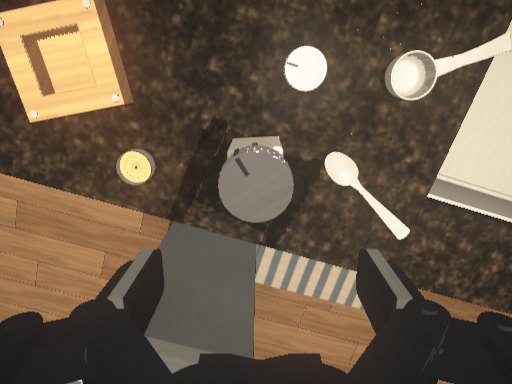

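The wrist view shows the cap centred near (256,184) with its pointer at (242,166). The jar shoulder edge runs from (228,139) to (282,137). The brace is at upper left, with its lower edge from (32,122) to (130,103) and its well near (58,60). Next I measure the angles.

Run:
```python
from h import *
P=np.load('w1P.npy');p=cv2.imread('pics/w1.png')
z=P[...,2]
# jar far-side body points
m=(z>20)&(z<75)&(np.hypot(P[...,0]-445,P[...,1]+22)<48)
q=P[m];print('body',len(q),np.percentile(q[:,2],[1,20,50,80,99]).round(1))
sel=m&(z>66);q=P[sel][:,:2];print(len(q),cv2.minAreaRect(q.astype(np.float32)))
a=np.radians(17);ex=np.array([np.cos(a),np.sin(a)]);ey=np.array([np.sin(a),-np.cos(a)])
v,u=np.nonzero(m)
t=(P[m][:,:2]-[445.5,-21.8]);tx=t@ex;ty=t@ey
print('tool x max',np.percentile(tx,[90,99,100]),'ty',np.percentile(ty,[0,1,99,100]))
# upper edge: per ty bin max tx
b=[(c,tx[(abs(ty-c)<1.5)].max()) for c in range(-21,22,3) if (abs(ty-c)<1.5).any()];print(np.round(b,1));b=np.array(b)
print('edge slope deg',np.degrees(np.polyfit(b[2:-2,0],b[2:-2,1],1)[0]))
# pointer
g=p.sum(2);cap=(z>104)&(z<114)&(np.hypot(P[...,0]-445.5,P[...,1]+21.8)<29)
dk=cap&(g<0.55*np.median(g[cap]));qq=P[dk][:,:2];mm=qq.mean(0)-[445.5,-21.8];print('ptr',dk.sum(),mm,np.degrees(np.arctan2(mm[1],mm[0])))
# brace
k=(z>22)&(z<34)&(P[...,1]>110)&(P[...,1]<260);q=P[k];print('brace',k.sum(),cv2.minAreaRect(q[:,:2].astype(np.float32)))
```

```text
body 506 [20.4 33.8 52.3 68.2 71.2]
137 ((464.82745361328125, -14.851604461669922), (8.875875473022461, 49.15814971923828), 19.62284278869629)
tool x max [25.52061193 25.81808077 25.97673103] ty [-25.34421624 -25.19059387  23.434751    23.51402145]
[[-21.   23.8]
 [-18.   23.8]
 [-15.   24.1]
 [-12.   24.4]
 [ -9.   24.4]
 [ -6.   24.5]
 [ -3.   25.8]
 [  0.   25.8]
 [  3.   25.1]
 [  6.   25.2]
 [  9.   25.4]
 [ 12.   25.5]
 [ 15.   25.7]
 [ 18.   26. ]
 [ 21.   25.8]]
edge slope deg 2.8230703844643905
ptr 48 [13.67910888 15.50240816] 48.57526742110541
brace 8330 ((485.8663330078125, 181.4068145751953), (96.37723541259766, 97.5508804321289), 27.298057556152344)
```

```bash
python3 -m crank '[[-0.05,-0.37,4,0,8.5],[-0.05,-0.37,8,0,8.5],[-0.05,-0.37,11,0,8.5],[-0.05,-0.37,13,0,8.5],[-0.05,-0.37,14,0,8.5],[-0.05,-0.37,14.5,0,8.5],[-0.05,-0.37,14.5,0,6.5],[-0.05,-0.37,14.5,0,5],[-0.05,-0.37,14.5,0,5],[-0.05,-0.37,14.5,0,5],[-0.05,-0.37,14.5,0,5],[-0.05,-0.37,14.5,0,5]]' 60
```

```text
time: 3.05
tool_pos: [446.1, -22.5, 95.8]
tcp_rot: [179.9, -0.1, 16.9]
ft_force: [-2.3, 0.1, 6.1]
finger_gap: 59.2
grip_force: 63.5
```

```bash
python3 -m crank '[[0,0,-1,0,5],[0,0,-3,0,5],[0,0,-5.5,0,5],[0,0,-7,0,5],[1.2,-2.3,-7,0,5],[3.2,-6,-7,-0.04,5],[5.2,-9.8,-7,-0.08,5],[7.2,-13.5,-7,-0.133,5],[8.7,-16.4,-7,-0.133,5],[9.4,-17.7,-7,-0.133,5],[9.7,-18.26,-7,-0.133,5],[9.7,-18.26,-7,-0.133,5],[9.7,-18.26,-7,-0.133,5],[9.7,-18.26,-7,-0.133,5]]' 60
python3 - <<'E'
from h import *
for n in('wrist','scene','side'):
    s=sense();p,d=snapshot(n);save('b_'+n,p);np.save('b_'+n,cloud(n,d,s))
print(s['tool_pos'],s['tcp_rot'])
a=cv2.imread('pics/b_wrist.png');b=cv2.imread('pics/b_scene.png')[140:332,140:396];c=cv2.imread('pics/b_side.png')[110:302,90:346]
b,c=[cv2.resize(i,(400,300)) for i in(b,c)]
cv2.imwrite('pics/b.png',np.vstack([np.hstack([b,c]),np.hstack([cv2.resize(a,(400,300)),np.zeros((300,400,3),np.uint8)])]))
E
```

```text
time: 4.45
tool_pos: [485.0, 179.3, 164.2]
tcp_rot: [180.0, 0.0, 24.4]
ft_force: [-0.9, 0.3, -4.5]
finger_gap: 58.7
grip_force: 66.1
[485.06084059 179.50211859 164.33747182] [1.79991483e+02 4.70768330e-03 2.43704661e+01]
```

View pics/b.png

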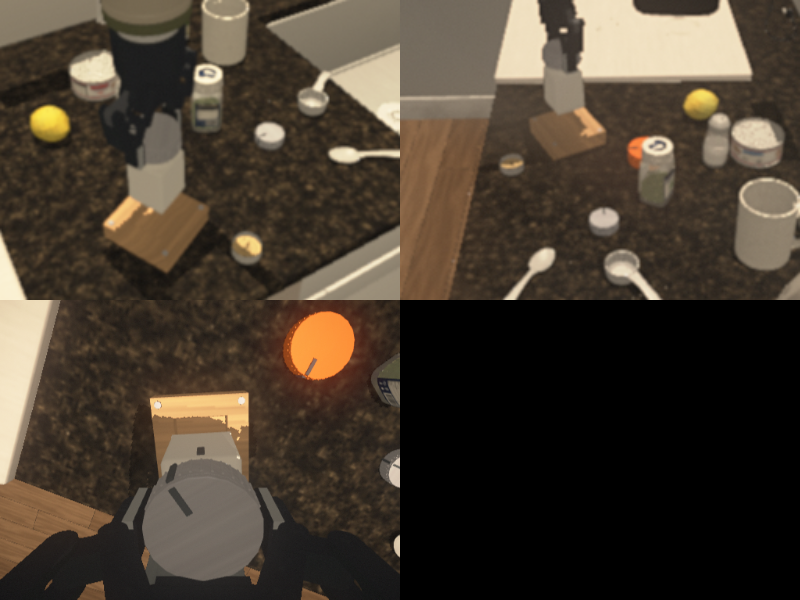

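The composite shows the jar hanging upright from the cap above the brace. In the wrist panel the tick at (201,451) faces tool +x and the pointer is at (180,500). The brace's far edge runs from (150,398) to (248,392). I measure the relative offset next.

```bash
cat > rel.py <<'E'
from h import *
import sys
pre=sys.argv[1]
s=sense();yaw=np.radians(s['tcp_rot'][2]);ex=np.array([np.cos(yaw),np.sin(yaw)]);ey=np.array([np.sin(yaw),-np.cos(yaw)])
t0=s['tool_pos'];dz=t0[2]-96+1  # jar lift
def ed(pts,ax,side,rng,step=2):
    # outline: extreme of axis 'ax' per bin of other axis; robust line
    o=pts[:,1-ax];e=pts[:,ax];B=[]
    for c in np.arange(rng[0],rng[1],step):
        k=abs(o-c)<step/2+.2
        if k.sum()>2:B.append((c,np.percentile(e[k],98 if side>0 else 2)))
    B=np.array(B);f=np.polyfit(B[:,0],B[:,1],1);r=B[:,1]-np.polyval(f,B[:,0]);k=abs(r)<=np.median(abs(r))*2+.2;f=np.polyfit(B[k,0],B[k,1],1)
    return f[1],np.degrees(np.arctan(f[0])),len(B)
for n in('wrist','scene','side'):
    P=np.load(f'{pre}_{n}.npy').reshape(-1,3);P=P[~np.isnan(P[:,0])]
    L=np.c_[(P[:,:2]-t0[:2])@ex,(P[:,:2]-t0[:2])@ey,P[:,2]]
    L=L[np.hypot(L[:,0],L[:,1])<90]
    br=L[(L[:,2]>23)&(L[:,2]<31)]
    jb=L[(L[:,2]>dz+10)&(L[:,2]<dz+73)&(np.hypot(L[:,0],L[:,1])<42)]
    print(n,len(br),len(jb))
    for nm,q,h in(('brace',br,48),('jar',jb,25)):
        r=cv2.minAreaRect(q[:,:2].astype(np.float32));print(' ',nm,np.round(r[0],1),np.round(r[1],1),round(r[2],1))
    if n=='wrist':
        print('  brace far',ed(br,0,1,(-30,36)),'L',ed(br,1,-1,(30,46)),'R',ed(br,1,1,(30,46)))
        sh=jb[jb[:,2]>dz+66];print('  sh far',ed(sh,0,1,(-19,20)),'latP',np.percentile(sh[:,1],[1,99]),np.median(sh[:,2]),dz)
E
python3 rel.py b
```

```text
wrist 6070 3429
  brace [ 2.5 -1.5] [96.4 94.1] 86.9
  jar [18.8 -1.2] [50.1 13.7] 88.6
  brace far (np.float64(49.44647439457225), np.float64(2.991454271967837), 33) L (np.float64(-47.82190745424764), np.float64(-2.4848075337357143), 8) R (np.float64(44.18091921059098), np.float64(-2.5045761065868275), 8)
  sh far (np.float64(24.421529628872996), np.float64(3.2618663411498128), 20) latP [-25.43110439  23.13419127] 137.8203857327483 69.35838256936634
scene 1146 859
  brace [-0.3 -0.2] [97.9 97. ] 86.7
  jar [-15.1  -9.7] [35.7 66.9] 39.5
side 582 555
  brace [2.2 1.9] [102.4  97.5] 86.9
  jar [-0.3  4.7] [54.2 51.3] 87.1
```

```bash
python3 -m crank '[[0.18,-0.13,0,0,5],[0.18,-0.13,1.5,0,5],[0.18,-0.13,3,0,5],[0.18,-0.13,3.8,0,5],[0.18,-0.13,4.2,0,5],[0.18,-0.13,4.6,0,5],[0.18,-0.13,4.9,0,5],[0.18,-0.13,4.9,0,5]]' 60
```

```text
time: 5.4
tool_pos: [486.1, 182.4, 115.1]
tcp_rot: [-180.0, 0.0, 24.5]
ft_force: [0.8, 0.4, -4.7]
finger_gap: 59.1
grip_force: 66.1
```

```bash
python3 -m crank '[[0,0,0.3,0,5],[0,0,0.6,0,5],[0,0,0.9,0,5],[0,0,1.1,0,5],[0,0,1.2,0,5],[0,0,1.3,0,5],[0,0,1.35,0,5],[0,0,1.35,0,5]]' 60
```

```text
time: 6.2
tool_pos: [486.4, 182.5, 102.2]
tcp_rot: [180.0, -0.0, 24.5]
ft_force: [-0.7, 0.2, -0.4]
finger_gap: 58.6
grip_force: 66.5
```

```bash
python3 -m crank '[[0,0,0.1,0,5],[0,0,0.15,0,5],[0,0,0.15,0,5],[0,0,0.15,0,5]]' 100
python3 - <<'E'
from h import *
s=sense();p,d=snapshot('wrist');save('c',p);P=cloud('wrist',d,s);np.save('c',P)
z=P[...,2];m=(z>108)&(z<120)&(np.hypot(P[...,0]-486,P[...,1]-182)<27);print('cap top z',np.median(z[m]))
P=cloud('scene',snapshot('scene')[1]);z=P[...,2];m=(z>60)&(z<90)&(np.hypot(P[...,0]-486,P[...,1]-182)<40);print(np.percentile(z[m],[50,90,98]))
E
```

```text
time: 6.6
tool_pos: [486.9, 182.8, 101.8]
tcp_rot: [180.0, -0.1, 24.5]
ft_force: [-3.8, -0.2, 7.5]
finger_gap: 58.1
grip_force: 105.0
cap top z 114.57389319506389
[72.5914856  78.15452559 88.01397736]
```

View pics/c.png

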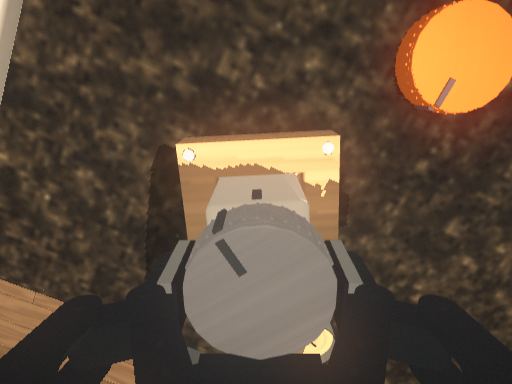

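```bash
python3 -m crank '[[0,0,-0.05,-0.05,5],[0,0,-0.05,-0.15,5],[0,0,-0.05,-0.25,5],[0,0,-0.1,-0.35,5],[0,0,-0.1,-0.45,5],[0,0,-0.1,-0.55,5],[0,0,-0.15,-0.62,5],[0,0,-0.15,-0.62,5]]' 100
python3 - <<'E'
from h import *
s=sense();print(s['wrist_torque'],s['joint_pos'].round(1));p,d=snapshot('wrist');save('d',p)
E
```

```text
time: 7.5
tool_pos: [487.4, 182.7, 103.1]
tcp_rot: [179.9, -0.1, 60.0]
ft_force: [0.6, -0.9, 3.9]
finger_gap: 58.2
grip_force: 106.4
[-0.06330597 -0.19084956  0.06341657] [ 14.9   2.3 107.   -0.   70.5  44.9]
```

View pics/d.png

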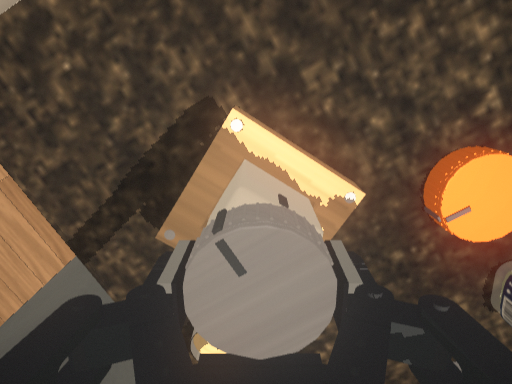

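The pointer kept its place in the gripper (219,220), so the cap did not slip, while the jar and brace appear turned together by 35°. I continue.

```bash
python3 -m crank '[[0,0,0,-0.1,5],[0,0,0,-0.2,5],[0,0,0,-0.3,5],[0,0,0,-0.4,5],[0,0,0,-0.46,5],[0,0,0,-0.46,5]]' 100
python3 - <<'E'
from h import *
s=sense();print(s['wrist_torque'],s['tcp_rot']);p,d=snapshot('wrist');save('e',p)
P=cloud('wrist',d,s);g=p.sum(2);v,u=np.mgrid[:384,:512]
c=s['tool_pos'][:2];print('cap top',np.median(P[(P[...,2]>105)&(P[...,2]<125)&(np.hypot(P[...,0]-c[0],P[...,1]-c[1])<25)][:,2]))
k=(u>205)&(u<232)&(v>205)&(v<238)&(g<170)&(np.hypot(P[...,0]-c[0],P[...,1]-c[1])<36)&(P[...,2]>85)
q=P[k].mean(0);print(k.sum(),q,np.degrees(np.arctan2(q[1]-c[1],q[0]-c[0])),np.hypot(*(q[:2]-c)))
E
```

```text
time: 8.15
tool_pos: [487.2, 182.7, 103.1]
tcp_rot: [179.9, -0.0, 86.3]
ft_force: [-0.8, 0.9, 7.1]
finger_gap: 58.1
grip_force: 106.7
[0.01929645 0.01715677 0.1299148 ] [ 1.79869404e+02 -4.75614375e-02  8.63226975e+01]
cap top 115.86483317974556
0 [nan nan nan] nan nan<stdin>:6: RuntimeWarning: Mean of empty slice.
  ret = um.true_divide(
```

View pics/e.png

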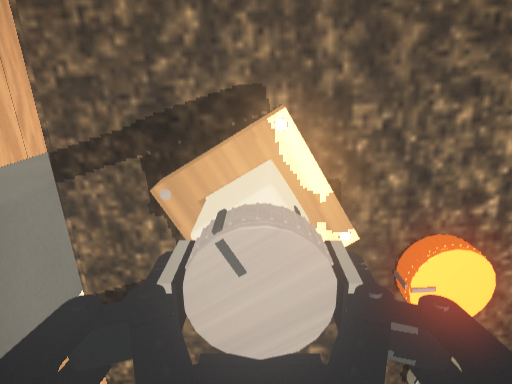

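The pointer (231,258) still sits at the same place in the gripper, while the jar tick at (297,210) is now far round to the right. By the picture the cap is about 90° past the stop. A few degrees more for margin, then a gentle lift.

```bash
python3 -m crank '[[0,0,0,-0.06,5],[0,0,0,-0.12,5],[0,0,0,-0.12,5],[0,0,-0.1,-0.12,5],[0,0,-0.2,-0.12,5],[0,0,-0.2,-0.12,5]]' 100
```

```text
time: 8.8
tool_pos: [487.0, 182.7, 104.8]
tcp_rot: [179.9, -0.0, 93.1]
ft_force: [0.0, -0.1, 6.0]
finger_gap: 58.2
grip_force: 106.9
```

```bash
python3 -m crank '[[0,0,-0.2,0,5],[0,0,-0.4,0,5],[0,0,-0.7,0,5],[0,0,-1.1,0,5],[0,0,-1.5,0,5],[0,0,-2,0,5],[0,0,-2.5,0,5],[0,0,-2.9,0,5],[0,0,-2.9,0,5],[0,0,-2.9,0,5]]' 100;  python3 - <<'E'
from h import *
a=snapshot('scene')[0][140:332,140:396];b=snapshot('side')[0][110:302,90:346]
save('f',np.hstack([cv2.resize(i,(400,300),interpolation=cv2.INTER_CUBIC) for i in(a,b)]))
E
```

```text
time: 9.8
tool_pos: [486.2, 182.4, 132.9]
tcp_rot: [180.0, -0.0, 93.2]
ft_force: [-0.6, -0.7, -0.7]
finger_gap: 58.0
grip_force: 106.6
```

View pics/f.png

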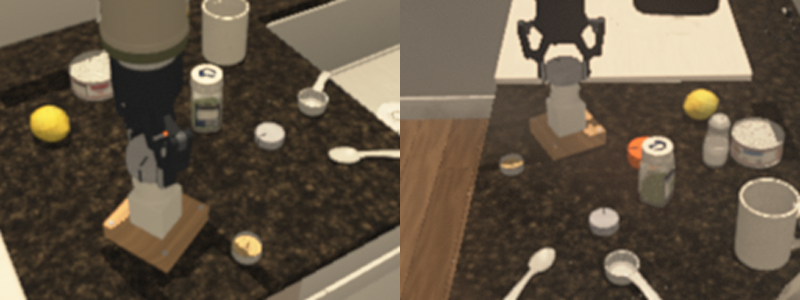

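The jar stays seated, its bare neck visible under the raised cap at (157,188) in the left half and (566,93) in the right half. The wrist carries only the cap's weight.

```bash
python3 -c "
from bench import hand_in
print(hand_in())"
```

```text
the job is handed in; nothing more can be done
None
```

The job is handed in at about 10 s of the 48 s, verdict not returned: the jar is seated in the brace, and the unscrewed cap is held level about 14 mm above the open mouth, with the spice jar, salt shaker and mug untouched.

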